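# Count to the third gap and push the machine grip home

## Task

With the fingers shut, set the fingertips lightly on the rail of the divider rack over the first gap, counting from the end where the tall ball-topped post stands, slide them along the rail from gap to gap and stop at the third. Then push the machine grip that lies in front of the rack along the surface, lengthwise, into that third gap until it meets the back plate. Never pinch, straddle or lift the grip, and leave the jar, the ink bottles and the marker alone.

Things in the scene. Friction and masses are not known exactly. Their poses are not given: they have to be found in the camera images.
- rack: fixed rack, 252 mm long (y): back plate 38 mm high, seven grey dividers 6 mm thick, 32 mm high, toward the robot (-x) to rounded noses at x = -55 mm. Six floorless gaps 32 mm wide, open in front and above, at y = +95, +57, +19, -19, -57, -95 mm. Origin: on the surface, mid-length, at the back plate's front face (the stop). x from the gap mouths to the back plate, y along the rack to the left, z up
- rail: round steel bar, 10 mm diameter, 252 mm long along the rack's y, fixed over the rack's back plate; origin at the bar's middle, 47 mm above the surface and at x = +3 mm of the rack; its top is 52 mm above the surface. Rigid: touch it slowly, more than 40 N on it is too much
- post: tall round post with a black ball on top, 77 mm high, ball 18 mm wide, fixed just beyond one end of the rack, at its y = +133 or -133 mm; origin under its centre. Gaps are counted from this end (a low square foot, 19 mm high, is at the other). So the third gap is at y = +19 mm of the rack if the post is on its +y side, at -19 mm if on its -y side
- grip: pale metal knurled tube with a thinner stem at one end, loose on the surface in front of the rack, about 60 g; acts as a block 20 mm wide (x), 62 long (y), 21 high, and does not roll. Origin: middle of its underside. It goes in lengthwise, either end first; fully home its centre is 31 mm in front of the back plate and its near end sticks out 7 mm past the divider noses
- jar: screw-lid jar, 63 mm wide, 55 mm high, behind the rack; origin under its centre; leave it alone
- ink_a: dark ink bottle, 29 mm wide, 86 mm high, beside the right end of the rack; origin under its centre; leave it alone
- ink_b: pale ink bottle, 29 mm wide, 96 mm high, in front of and to the right of the rack; origin under its centre; leave it alone
- marker: marker pen, 135 mm long (y), 12 mm thick, lying in front of and to the left of the rack; origin under its middle; leave it alone

How it is judged:
On the way, in this order (a step that is already met when the one before it is completed fails the run):
1. fingertips on the rail over the first gap (((y of post in the frame of rack above 0 m and y of the grasp point in the frame of rack between 0.083 and 0.107 m and contact force between the fingers and rail above 0.3 N) or (y of post in the frame of rack below 0 m and y of the grasp point in the frame of rack between -0.107 and -0.083 m and contact force between the fingers and rail above 0.3 N))), for 0.05 s.
2. fingertips on the rail between the first and second gap (((y of post in the frame of rack above 0 m and y of the grasp point in the frame of rack between 0.07 and 0.082 m and contact force between the fingers and rail above 0.3 N) or (y of post in the frame of rack below 0 m and y of the grasp point in the frame of rack between -0.082 and -0.07 m and contact force between the fingers and rail above 0.3 N))), for 0.05 s.
3. fingertips on the rail over the second gap (((y of post in the frame of rack above 0 m and y of the grasp point in the frame of rack between 0.045 and 0.069 m and contact force between the fingers and rail above 0.3 N) or (y of post in the frame of rack below 0 m and y of the grasp point in the frame of rack between -0.069 and -0.045 m and contact force between the fingers and rail above 0.3 N))), for 0.05 s.
4. fingertips on the rail between the second and third gap (((y of post in the frame of rack above 0 m and y of the grasp point in the frame of rack between 0.032 and 0.044 m and contact force between the fingers and rail above 0.3 N) or (y of post in the frame of rack below 0 m and y of the grasp point in the frame of rack between -0.044 and -0.032 m and contact force between the fingers and rail above 0.3 N))), for 0.05 s.
5. fingertips on the rail over the third gap (((y of post in the frame of rack above 0 m and y of the grasp point in the frame of rack between 0.007 and 0.031 m and contact force between the fingers and rail above 0.3 N) or (y of post in the frame of rack below 0 m and y of the grasp point in the frame of rack between -0.031 and -0.007 m and contact force between the fingers and rail above 0.3 N))), for 0.05 s.
6. the grip is fully home in the third gap (((y of post in the frame of rack above 0 m and y of grip in the frame of rack between 0.01 and 0.028 m) or (y of post in the frame of rack below 0 m and y of grip in the frame of rack between -0.028 and -0.01 m)) and x of grip in the frame of rack between -0.037 and -0.02 m and angle between the y axis of grip and the x axis of rack, either way round below 0.25 rad and height (world z) of grip below 0.006 m and angle between grip's own z axis and vertical below 0.15 rad), for 0.2 s.
At the end, for the whole second after the job is handed in: the machine grip lies still on the surface in the third gap counted from the post, within 9 mm of the gap's middle line and 0.25 rad of its direction, its far end within 6 mm of the back plate; jar, ink bottles and marker stand or lie within 20 mm of where they were (all of step 6 and linear speed of grip below 0.01 m/s and distance of each of jar, ink_a, ink_b, marker from where it was at the start of the episode below 0.02 m and angle between each of jar, ink_a, ink_b, marker's own z axis and vertical below 0.2 rad); the robot touches nothing.
It fails at once if the grip is lifted or tipped up (height (world z) of grip above 0.012 m or angle between grip's own z axis and vertical above 0.35 rad).
It fails at once if the fingers straddle or pinch the grip (x of the grasp point in the frame of grip between -0.008 and 0.008 m and y of the grasp point in the frame of grip between -0.028 and 0.028 m and z of the grasp point in the frame of grip below 0.03 m).
It fails at once if the fingers go on along the rail past the third gap ((y of post in the frame of rack above 0 m and y of the grasp point in the frame of rack below -0.008 m and contact force between the fingers and rail above 0.3 N) or (y of post in the frame of rack below 0 m and y of the grasp point in the frame of rack above 0.008 m and contact force between the fingers and rail above 0.3 N)).
It fails at once if more than 40 N on the rail (contact force between the fingers and rail above 40 N).
It fails at once if the jar, an ink bottle or the marker is disturbed (distance of any of jar, ink_a, ink_b, marker from where it was at the start of the episode above 0.02 m or angle between any of jar, ink_a, ink_b, marker's own z axis and vertical above 0.3 rad).
It also fails if it takes over 64 s, if anything falls off the work surface, if the arm or the gripper's body presses on something with over 40 N, if the wrist force passes 120 N, or if a joint passes its speed limit or range.

## Robot

A 6-joint arm with a two-finger parallel gripper is mounted at the origin on a cart in front of the work surface, level with it; the furniture and walls round the work are solid. World frame = base frame: x ahead of the robot, y to its left, z up, the work surface at z = 0. Lengths are in m, angles in rad, forces in N, time in s.
With the tool pointing down it reaches from about 0.3 to 0.875 m from the base axis. Payload 6.4 kg.
Tool frame: the origin (TCP) lies on the centre line of the jaws, within the pads' length; the fingertips stand 14 mm ahead of it and the grasp point (between the pads) lies 5 mm behind it; z points along the fingers, y is the direction in which the jaws open and shut (so a half turn about z gives the same grasp; the last joint's range is limited). The gripper opens to 85 mm and grips with 20 to 120 N. Pads are 22 mm wide; open, the fingers measure 114 mm over their backs; the gripper's body (76 mm by 85 mm) begins 54 mm behind the grasp point. The pads swing forward as they close: fully open they stand 13 mm farther back than shut.
Start: joints at [-1.547, 0.181, 1.607, -0, 1.354, -0.206], TCP at [0.131, -0.56, 0.245] pointing down, gripper open.
Joint ranges: [-2.99, 2.99], [-0.89, 2.07], [0.3, 2.58], [-1.14, 4.28], [0, 2.63], [-3.12, 3.12]. Speed limits (rad/s): [2.57, 2.57, 3.01, 3.14, 3.14, 3.14].

## Interface

Orientations are given as a unit quaternion [w, x, y, z].
In Python, from bench import * gives the robot as it stands.
- The arm moves only by the tool servo_tool, never from a script. Its argument "plan" is a list that holds one entry, the list of rows, each a list of 5 numbers: the shift along the world's x, y, z in m, then the turn about the world's z in rad, then the gripper command: -1 is shut, 1 is fully open, values between are in proportion. In form: [[[tx, ty, tz, roll, claw], ...]]. A call has 1 to 8 rows; each row shifts and turns the commanded pose from where the row before left it; what a row does not reach is not made up. A row lasts 1/10 s, in which the tool goes at most 50 mm and 8.59 degrees, less where a joint would pass 70% of its speed; a pose out of reach is approached as far as the arm can. A call with a gripper value outside its range is refused whole. The fingers move at their own pace and stop on an object; the grip force is fixed at half the most. Time passes only in rows, so rows that do not move let the fingers close. It gives the time, the measured TCP pose, the force and the opening at its end, in the units of the state.
- get_obs(): the state, without advancing time (a new reading comes with each control period).
- camera(name): name is "side" or "top"; returns a dict with "img" (420x560x3 uint8, blue, green, red), "camera_matrix" (3x3 intrinsics, pixels), "k1" (the pictures are not rectified: a ray, as slopes to the right and down, at radius r is drawn at 1 + k1 r^2 times it, then the intrinsics apply), "rvec" (rotation vector, rad) and "tvec" (3), from world to camera coordinates, as OpenCV has them. Camera axes: x right, y down, z forward; pixel columns grow to the right and rows downward; lengths in m; the calibration is good to about 2 mm. A picture is of the moment at which its call begins. There is no depth.
- hand_in(): hands the job in, once; it reports no verdict.
Trained networks look in a picture, given as the dict that the camera call returned (one of the last four; its "shot" number tells which), for a name from the list of things; names that differ only in an ending like _2 or _b are one class to them, and where a whole thing is asked for, a point or a joint stands for the part that bears it (a point fixed in the world has none). Each returns a list of dicts, best first, with "conf" (0 to 1); they miss things now and then, are a little off and sometimes report something else, mostly with a low value. They report only what shows in the picture. A call takes as long as a camera call.
- trace(picture, thing): "mask" (420x560 bool, what is visible of it) and "rect" ([left, top, right, bottom] as shares, 0 to 1, of the picture: columns of its width, rows of its height, round what is visible of it).
- pinpoint(picture, thing): "centre" ([row, column] as shares, 0 to 1, of the picture: columns of its width, rows of its height: a listed point, or the origin of a listed thing).
The state is a dict: "time_s": time; "q": joint angles; "dq": joint speeds; "joint_efforts": joint torques, N m; "eef_pos": TCP position; "eef_rot": TCP orientation; "wrist_force": force on the tool from outside, world axes, zero at the start; "torque": the same for the moment, N m; "opening": opening from 0.0 (shut) to 1.0 (fully open).
Only numpy, scipy, OpenCV 4.12 (cv2) and the standard library are available. Lean on these libraries where they do the work, as an engineer would, in place of code of your own. Each camera call takes 0.05 s, during which the arm holds its last target.

## Working session

There is one attempt and no reset: what is moved stays moved. The work goes in short steps, Python scripts to look and compute and a tool call to move; the robot and the scene stay as the last step left them, time stands still between calls to the robot, and variables do not carry over. Pictures are saved under pics/ and viewed, and the job is handed in when it is done.

Besides the shell and the picture viewer there is one more tool, called after "Request:" in YAML: its name, and indented under it one key for each argument. servo_tool: Moves the arm, as the interface text tells. Its arguments: {"type":"object","properties":{"plan":{"type":"array"}},"required":["plan"]}

```bash
mkdir -p pics
cat > h.py <<'E'
from bench import *
import numpy as np, cv2
def ray(p,row,col):
    K=p["camera_matrix"];K=np.array(K);k1=p["k1"]
    x=(col-K[0,2])/K[0,0];y=(row-K[1,2])/K[1,1]
    u=cv2.undistortPoints(np.array([[[col,row]]],float),K,np.array([k1,0,0,0.]))[0,0]
    R=cv2.Rodrigues(np.array(p["rvec"],float))[0];t=np.array(p["tvec"],float).ravel()
    return -R.T@t, R.T@np.array([u[0],u[1],1])
def onz(p,row,col,z=0):
    c,d=ray(p,row,col);return c+d*(z-c[2])/d[2]
def proj(p,P):
    return cv2.projectPoints(np.array(P,float).reshape(-1,3),np.array(p["rvec"],float),np.array(p["tvec"],float),np.array(p["camera_matrix"],float),np.array([p["k1"],0,0,0.]))[0][:,0]
E
python3 - <<'E'
from h import *
for n in ("top","side"):
    p=camera(n);cv2.imwrite(f"pics/{n}0.png",p["img"])
    print(n,ray(p,210,280))
    for t in ["rack","rail","post","grip","jar","ink_a","ink_b","marker"]:
        for r in pinpoint(p,t)[:2]:
            c=r["centre"];print(t,round(r["conf"],2),[round(c[0]*420),round(c[1]*560)],onz(p,c[0]*420,c[1]*560,.047 if t=="rail" else 0).round(4))
print(get_obs())
E
```

```text
top (array([ 0.55871371, -0.08639345,  0.92229471]), array([ 0.04500252,  0.0405904 , -0.99824576]))
rack 0.75 [195, 269] [ 0.6356 -0.0247  0.    ]
rack 0.65 [266, 271] [ 0.4755 -0.0272  0.    ]
rail 0.6 [187, 268] [ 0.6488 -0.0247  0.047 ]
post 0.61 [176, 326] [ 0.6747 -0.1542  0.    ]
post 0.58 [187, 269] [ 0.653  -0.0252  0.    ]
grip 0.52 [265, 273] [ 0.4761 -0.0313  0.    ]
jar 0.64 [142, 289] [ 0.7544 -0.071   0.    ]
ink_a 0.49 [182, 349] [ 0.6599 -0.2065  0.    ]
ink_b 0.49 [182, 349] [ 0.6599 -0.2065  0.    ]
marker 0.59 [274, 204] [0.4577 0.1254 0.    ]
side (array([ 0.30693792, -0.44905287,  1.02261042]), array([ 0.26475192,  0.34183438, -0.90180574]))
rack 0.66 [298, 301] [ 0.5188 -0.2411  0.    ]
rack 0.61 [189, 282] [ 0.6432 -0.0245  0.    ]
rail 0.96 [179, 285] [ 0.6464 -0.0284  0.047 ]
post 0.44 [224, 333] [ 0.6739 -0.1574  0.    ]
grip 0.78 [234, 218] [ 0.4706 -0.0234  0.    ]
jar 0.91 [176, 330] [ 0.7455 -0.0641  0.    ]
ink_a 0.67 [297, 301] [ 0.5193 -0.2388  0.    ]
ink_a 0.65 [249, 342] [ 0.652 -0.211  0.   ]
ink_b 0.67 [297, 301] [ 0.5193 -0.2388  0.    ]
ink_b 0.65 [249, 342] [ 0.652 -0.211  0.   ]
marker 0.5 [188, 171] [0.4514 0.1298 0.    ]
{'time_s': 0.9, 'q': array([-1.54731514e+00,  1.80768298e-01,  1.60697775e+00, -1.00259860e-05,
        1.35381936e+00, -2.06278491e-01]), 'dq': array([-0.00049506, -0.00071597,  0.00037704,  0.00074048,  0.00105389,
        0.00080809]), 'joint_efforts': array([ 1.17827873e-03, -4.44829810e+01, -3.51683021e+01, -1.31484830e-04,
        7.58530859e-04,  8.72460078e-06]), 'eef_pos': array([ 0.13097914, -0.55990471,  0.24531707]), 'eef_rot': array([ 1.31163684e-05,  9.93408442e-01,  1.14628390e-01, -6.11815348e-06]), 'wrist_force': array([-0.76249573, -0.58139996, -0.10270718]), 'torque': array([-0.01384791, -0.02560201, -0.04391716]), 'opening': 0.99894936944634}
```

View pics/top0.png

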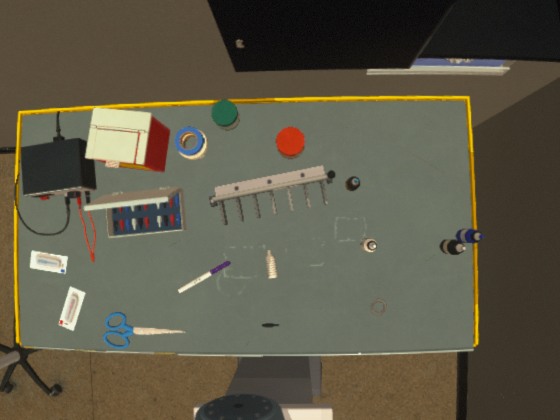

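View pics/side0.png

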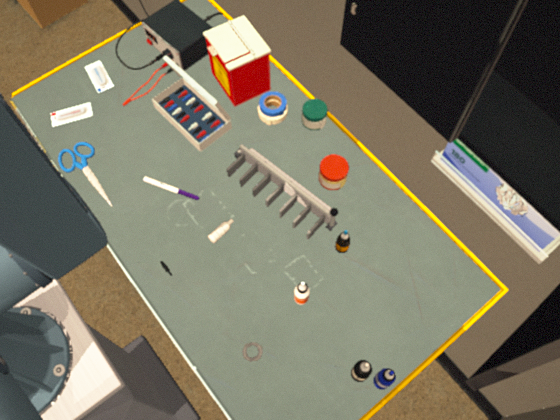

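The post with the black ball is at the right end (top picture, row 175, col 331), so y<0 and the third gap is at rack y=-19. The grip lies at about (265,271). Next I'll refine the rack pose.

Run:
```python
from h import *
import pickle
for n in ("top","side"):
    p=camera(n)
    pickle.dump({k:p[k] for k in p},open(f"{n}.pkl","wb"))
    im=p["img"]
    a,b,c,d=(150,290,190,350) if n=="top" else (130,260,190,350)
    cv2.imwrite(f"pics/{n}1.png",cv2.resize(im[a:b,c:d],None,fx=5,fy=5,interpolation=cv2.INTER_CUBIC)[:600,:800])
    for t,z in [("rail",.047),("grip",.01),("rack",.035),("post",.068)]:
        for r in trace(p,t)[:1]:
            m=r["mask"];ys,xs=np.nonzero(m)
            q=np.array([onz(p,y,x,z)[:2] for y,x in zip(ys,xs)])
            mu=q.mean(0);w,v=np.linalg.eigh(np.cov(q.T));ax=v[:,1]
            s=(q-mu)@ax
            print(n,t,round(r["conf"],2),len(xs),mu.round(4),ax.round(3),s.min().round(3),s.max().round(3), (np.array(r["rect"])*[560,420,560,420]).round())
```

```text
top rail 0.68 488 [ 0.647  -0.0269] [-0.18   0.984] -0.126 0.122 [212. 175. 327. 203.]
top grip 0.6 255 [ 0.4757 -0.0272] [-0.993 -0.122] -0.034 0.027 [267. 250. 280. 276.]
top rack 0.94 2428 [ 0.6462 -0.0284] [-0.2   0.98] -0.128 0.126 [212. 165. 327. 223.]
top post 0.5 85 [ 0.6682 -0.1586] [-0.951  0.308] -0.013 0.015 [324. 168. 337. 183.]
side rail 0.77 500 [ 0.643  -0.0146] [-0.177  0.984] -0.133 0.115 [241. 143. 328. 213.]
side grip 0.68 266 [ 0.4787 -0.024 ] [-0.989 -0.146] -0.034 0.03 [208. 220. 235. 241.]
side rack 0.64 2652 [ 0.6304 -0.0325] [-0.178  0.984] -0.125 0.133 [225. 147. 332. 236.]
side post 0.57 147 [ 0.6571 -0.1654] [-0.799 -0.601] -0.024 0.025 [328. 208. 334. 230.]
```

View pics/top1.png

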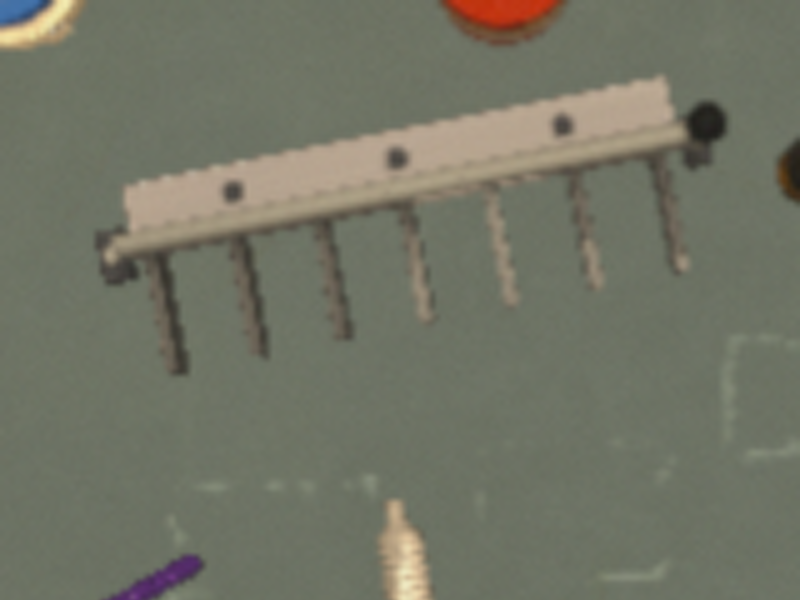

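View pics/side1.png

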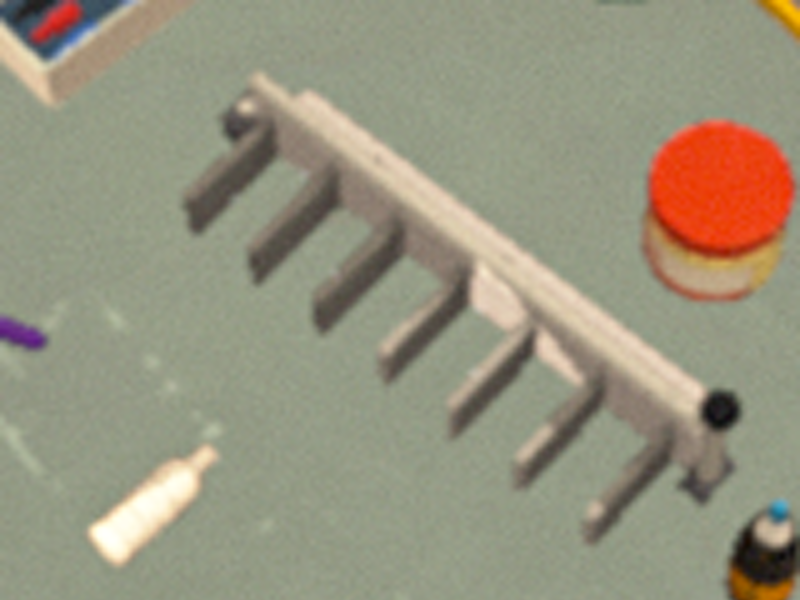

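```bash
cat > fit.py <<'E'
from h import *
import pickle
from scipy.optimize import least_squares
T=pickle.load(open("top.pkl","rb"));S=pickle.load(open("side.pkl","rb"))
Y=[.114,.076,.038,0,-.038,-.076,-.114]
tn=np.array([(178,370),(260,353),(344,336),(427,318),(512,303),(597,287),(681,268)])/5+[190,150]
sn=np.array([(190,210),(252,262),(318,312),(383,362),(453,412),(520,468),(590,522)])/5+[190,130]
N=[(-.055,y,.030) for y in Y]
tb=np.array([(707,121),(110,250)])/5+[190,150]
sb=np.array([(720,410)])/5+[190,130]
tP=N+[(.003,-.133,.068),(.003,.126,.047)]
sP=N+[(.003,-.133,.068)]
def W(P,v):
    c,s=np.cos(v[2]),np.sin(v[2]);P=np.array(P)
    return np.c_[v[0]+c*P[:,0]-s*P[:,1],v[1]+s*P[:,0]+c*P[:,1],P[:,2]]
def res(v,which="ts"):
    r=[]
    if "t" in which:r.append((proj(T,W(tP,v))-np.r_[tn,tb]).ravel())
    if "s" in which:r.append((proj(S,W(sP,v))-np.r_[sn,sb]).ravel())
    return np.concatenate(r)
for w in ("t","s","ts"):
    f=least_squares(res,[.645,-.026,.18],args=(w,),loss="soft_l1")
    print(w,f.x.round(4),res(f.x,w).round(1).reshape(-1,2).tolist())
v=f.x
for P in [(.003,-.095,.052),(.003,-.019,.052),(-.031,-.019,0),(-.055,-.019,0),(-.12,-.019,0),(.003,-.133,.0)]: print(P,W([P],v).round(4))
# grip
for n,p in(("top",T),("side",S)):
    m=p["img"]
E
python3 fit.py
```

```text
t [ 0.6443 -0.0301  0.1834] [[-1.0, 0.4], [-0.5, 0.4], [-0.4, 0.3], [0.1, 0.5], [0.2, -0.0], [0.3, -0.3], [0.6, 0.0], [-0.1, -0.5], [0.8, -0.9]]
s [ 0.6415 -0.0306  0.1927] [[-0.9, -0.3], [-0.4, -0.7], [-0.4, -0.5], [0.0, -0.1], [-0.2, 0.4], [0.4, 0.0], [0.6, 0.3], [1.1, 0.6]]
ts [ 0.6431 -0.0303  0.186 ] [[-0.8, 1.0], [-0.4, 1.0], [-0.2, 0.9], [0.2, 1.0], [0.3, 0.5], [0.4, 0.2], [0.7, 0.5], [-0.0, -0.1], [0.9, -0.2], [-0.3, -1.1], [0.1, -1.5], [0.0, -1.2], [0.4, -0.8], [0.0, -0.1], [0.6, -0.4], [0.8, -0.1], [1.3, 0.3]]
(0.003, -0.095, 0.052) [[ 0.6636 -0.1231  0.052 ]]
(0.003, -0.019, 0.052) [[ 0.6496 -0.0484  0.052 ]]
(-0.031, -0.019, 0) [[ 0.6161 -0.0547  0.    ]]
(-0.055, -0.019, 0) [[ 0.5926 -0.0591  0.    ]]
(-0.12, -0.019, 0) [[ 0.5287 -0.0711  0.    ]]
(0.003, -0.133, 0.0) [[ 0.6706 -0.1604  0.    ]]
```

Request:
servo_tool:
  plan:
    - [[0.038, 0.031, 0, 0, -1], [0.038, 0.031, 0, 0, -1], [0.038, 0.031, 0, 0, -1], [0.038, 0.031, 0, 0, -1], [0.038, 0.031, 0, 0, -1], [0.038, 0.031, 0, 0, -1], [0.038, 0.031, 0, 0, -1], [0.038, 0.031, 0, 0, -1]]

```text
time_s: 2.2
eef_pos: [0.4364, -0.3105, 0.2456]
eef_rot: [0.0, 0.993, 0.115, 0.0]
wrist_force: [0.7, 0.1, -0.2]
opening: -0.003
```

Request:
servo_tool:
  plan:
    - [[0.038, 0.031, 0, -0.044, -1], [0.038, 0.031, 0, 0, -1], [0.038, 0.031, 0, 0, -1], [0.038, 0.031, 0, 0, -1], [0.038, 0.031, 0, 0, -1], [0.038, 0.034, 0, 0, -1], [0, 0, 0, 0, -1], [0, 0, 0, 0, -1]]

```text
time_s: 3.0
eef_pos: [0.6626, -0.1223, 0.2445]
eef_rot: [-0.0, 0.996, 0.094, -0.001]
wrist_force: [0.6, -0.2, -0.7]
opening: -0.002
```

Request:
servo_tool:
  plan:
    - [[0.001, -0.001, -0.03, 0, -1], [0, 0, -0.03, 0, -1], [0, 0, -0.03, 0, -1], [0, 0, -0.03, 0, -1], [0, 0, -0.03, 0, -1], [0, 0, -0.012, 0, -1], [0, 0, -0.005, 0, -1], [0, 0, 0, 0, -1]]

```text
time_s: 3.8
eef_pos: [0.6632, -0.1253, 0.0788]
eef_rot: [0.0, 0.996, 0.092, 0.0]
wrist_force: [-0.0, -0.4, 0.5]
opening: 0.003
```

Run:
```python
from h import *
for n in ("top","side"):
    p=camera(n);im=p["img"]
    a,c=(130,260) if n=="top" else (150,250)
    cv2.imwrite(f"pics/{n}2.png",cv2.resize(im[a:a+120,c:c+160],None,fx=5,fy=5,interpolation=cv2.INTER_CUBIC)[:600,:800])
print(get_obs()["eef_pos"],get_obs()["wrist_force"])
```

```text
[ 0.66430636 -0.12528998  0.08024546] [ 0.09524852 -0.10667276  0.58084901]
```

View pics/side2.png

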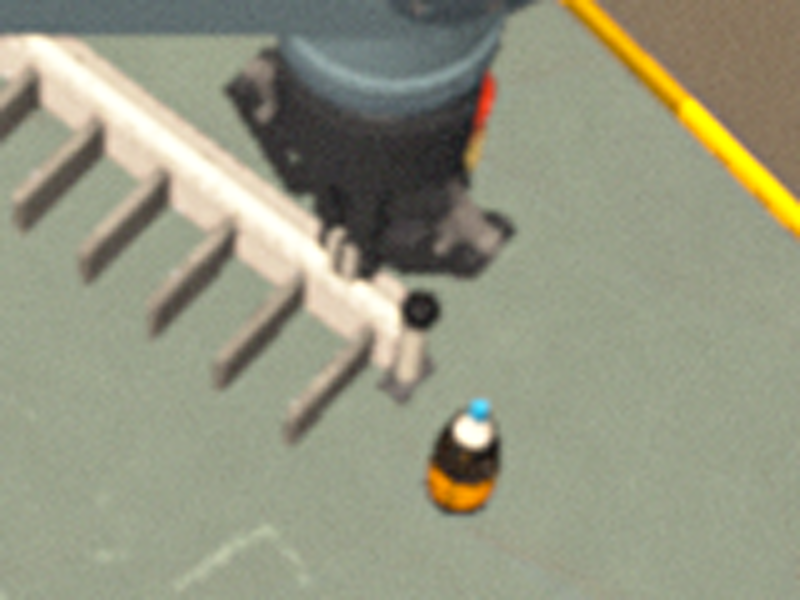

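View pics/top2.png

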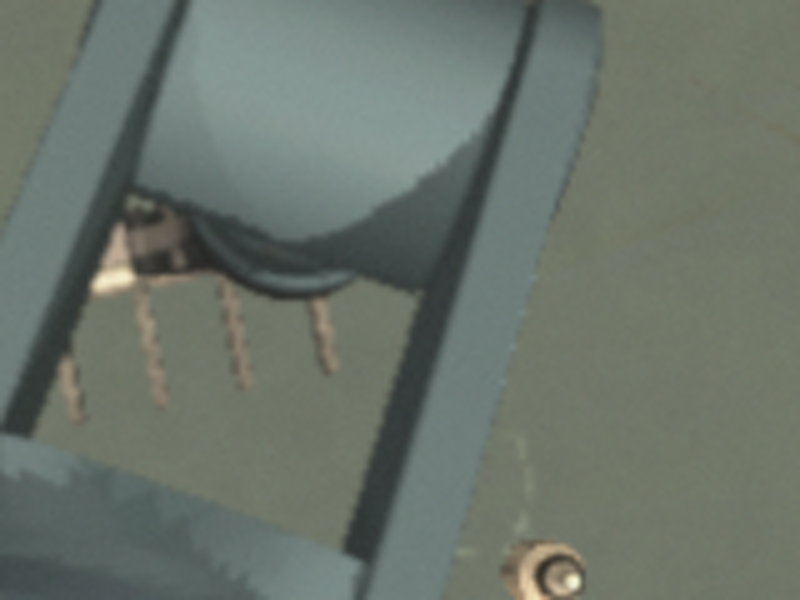

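Request:
servo_tool:
  plan:
    - [[0, 0, -0.003, 0, -1], [0, 0, -0.003, 0, -1], [0, 0, -0.002, 0, -1], [0, 0, -0.001, 0, -1], [0, 0, -0.001, 0, -1], [0, 0, 0, 0, -1]]

```text
time_s: 4.5
eef_pos: [0.6632, -0.1245, 0.068]
eef_rot: [-0.0, 0.996, 0.093, -0.0]
wrist_force: [0.3, 1.0, -0.6]
opening: 0.002
```

Request:
servo_tool:
  plan:
    - [[0, 0, -0.001, 0, -1], [0, 0, 0, 0, -1]]

```text
time_s: 4.7
eef_pos: [0.6632, -0.1245, 0.0672]
eef_rot: [-0.0, 0.996, 0.093, -0.0]
wrist_force: [-0.5, -0.6, 0.4]
opening: 0.001
```

Request:
servo_tool:
  plan:
    - [[0, 0, -0.001, 0, -1], [0, 0, 0, 0, -1]]

```text
time_s: 4.9
eef_pos: [0.6632, -0.1246, 0.0661]
eef_rot: [-0.0, 0.996, 0.093, -0.0]
wrist_force: [-0.5, -0.4, -0.4]
opening: 0.002
```

Request:
servo_tool:
  plan:
    - [[0, 0, -0.0005, 0, -1], [0, 0, 0, 0, -1]]

```text
time_s: 5.1
eef_pos: [0.6633, -0.1246, 0.0661]
eef_rot: [0.0, 0.996, 0.093, 0.0]
wrist_force: [-1.0, 0.4, 1.5]
opening: 0.002
```

Request:
servo_tool:
  plan:
    - [[0, 0, -0.0005, 0, -1], [0, 0, 0, 0, -1]]

```text
time_s: 5.3
eef_pos: [0.6633, -0.1246, 0.066]
eef_rot: [0.0, 0.996, 0.093, 0.0]
wrist_force: [-2.4, 0.5, 4.9]
opening: -0.002
```

Request:
servo_tool:
  plan:
    - [[0, 0, -0.0003, 0, -1], [0, 0, 0, 0, -1]]

```text
time_s: 5.5
eef_pos: [0.6633, -0.1246, 0.0659]
eef_rot: [0.0, 0.996, 0.093, 0.0]
wrist_force: [-3.9, 1.4, 6.5]
opening: 0.001
```

Request:
servo_tool:
  plan:
    - [[-0.0009, 0.0049, 0, 0, -1], [-0.0009, 0.0049, 0, 0, -1], [-0.0009, 0.0049, 0, 0, -1], [-0.0009, 0.0049, 0, 0, -1], [0, 0, 0, 0, -1]]

```text
time_s: 6.0
eef_pos: [0.6604, -0.1047, 0.0659]
eef_rot: [0.001, 0.996, 0.093, 0.001]
wrist_force: [0.5, -1.8, 5.6]
opening: -0.003
```

Request:
servo_tool:
  plan:
    - [[-0.0009, 0.0049, 0, 0, -1], [-0.0009, 0.0049, 0, 0, -1], [-0.0009, 0.0049, 0, 0, -1], [-0.0009, 0.0049, 0, 0, -1], [0, 0, 0, 0, -1]]

```text
time_s: 6.5
eef_pos: [0.6568, -0.085, 0.0659]
eef_rot: [0.0, 0.996, 0.093, 0.001]
wrist_force: [0.2, -2.3, 7.2]
opening: 0.001
```

Request:
servo_tool:
  plan:
    - [[-0.0009, 0.0049, 0, 0, -1], [-0.0009, 0.0049, 0, 0, -1], [-0.0009, 0.0049, 0, 0, -1], [-0.0009, 0.0049, 0, 0, -1], [0, 0, 0, 0, -1]]

```text
time_s: 7.0
eef_pos: [0.6532, -0.0654, 0.0659]
eef_rot: [0.001, 0.996, 0.093, 0.001]
wrist_force: [0.9, -1.9, 5.5]
opening: -0.001
```

Request:
servo_tool:
  plan:
    - [[-0.0009, 0.0049, 0, 0, -1], [-0.0009, 0.0049, 0, 0, -1], [-0.0009, 0.0049, 0, 0, -1], [-0.0005, 0.0025, 0, 0, -1], [0, 0, 0, 0, -1]]

```text
time_s: 7.5
eef_pos: [0.65, -0.0485, 0.0659]
eef_rot: [0.001, 0.996, 0.093, 0.001]
wrist_force: [-0.0, -2.7, 5.2]
opening: -0.001
```

Request:
servo_tool:
  plan:
    - [[0, 0, 0.02, 0, -1], [0, 0, 0.04, 0, -1], [-0.036, 0.011, 0, 0, -1], [-0.036, 0.011, 0, 0, -1], [-0.036, 0.011, 0, 0, -1], [-0.036, 0.011, 0, 0, -1], [-0.036, 0.012, 0, 0, -1], [0, 0, 0, 0, -1]]

```text
time_s: 8.3
eef_pos: [0.4631, 0.0103, 0.1227]
eef_rot: [-0.002, 0.996, 0.094, -0.004]
wrist_force: [0.9, -0.0, 0.3]
opening: -0.001
```

```bash
cat > see.py <<'E'
from h import *
import sys
k=sys.argv[1]
for n in ("top","side"):
    p=camera(n);im=p["img"]
    a,c=(190,200) if n=="top" else (170,170)
    cv2.imwrite(f"pics/{n}{k}.png",cv2.resize(im[a:a+120,c:c+160],None,fx=4,fy=4,interpolation=cv2.INTER_CUBIC))
    for t,z in [("grip",.012)]:
        for r in trace(p,t)[:1]:
            ys,xs=np.nonzero(r["mask"])
            q=np.array([onz(p,y,x,z)[:2] for y,x in zip(ys,xs)])
            mu=q.mean(0);w,v=np.linalg.eigh(np.cov(q.T));ax=v[:,1]*np.sign(v[0,1]);s=(q-mu)@ax
            ce=mu+ax*(s.min()+s.max())/2
            d=ce-[.6431,-.0303];C,S=np.cos(.186),np.sin(.186)
            print(n,round(r["conf"],2),len(xs),"centre",ce.round(4),"yaw",np.arctan2(ax[1],ax[0]).round(3),"len",(s.max()-s.min()).round(3),"rack",(C*d[0]+S*d[1]).round(4),(-S*d[0]+C*d[1]).round(4))
o=get_obs();print(o["time_s"],o["eef_pos"].round(4),o["wrist_force"].round(1))
E
python3 see.py 3
python3 - <<'E'
from h import *
import pickle
T=pickle.load(open("top.pkl","rb"))
print(onz(T,263,230,.006))
E
```

```text
top 0.49 143 centre [ 0.4889 -0.0262] yaw 0.161 len 0.042 rack -0.1508 0.0325
side 0.84 246 centre [ 0.4786 -0.0251] yaw 0.158 len 0.06 rack -0.1607 0.0356
8.5 [0.4703 0.0074 0.1253] [ 0.6  0.1 -1. ]
[0.482926   0.06489218 0.006     ]
```

Request:
servo_tool:
  plan:
    - [[0.001, 0, -0.03, 0, -1], [0, 0, -0.03, 0, -1], [0, 0, -0.025, 0, -1], [0, 0, -0.015, 0, -1], [0, 0, -0.006, 0, -1], [0, 0, 0, 0, -1], [0, 0, 0, 0, -1]]

```text
time_s: 9.2
eef_pos: [0.4713, 0.0072, 0.0196]
eef_rot: [0.0, 0.996, 0.093, 0.001]
wrist_force: [0.0, 0.1, -0.3]
opening: 0.004
```

```bash
python3 see.py 4
```

```text
side 0.65 226 centre [ 0.4794 -0.026 ] yaw 0.08 len 0.062 rack -0.1601 0.0345
9.4 [0.4711 0.0072 0.0199] [ 0.4  0.4 -0.7]
```

View pics/side4.png

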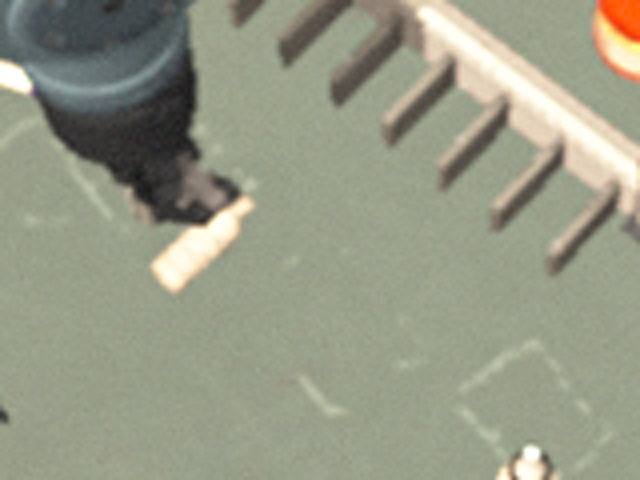

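Request:
servo_tool:
  plan:
    - [[0.0009, -0.0049, 0, 0, -1], [0.0009, -0.0049, 0, 0, -1], [0.0009, -0.0049, 0, 0, -1], [0.0009, -0.0049, 0, 0, -1], [0.0009, -0.0049, 0, 0, -1], [0.0009, -0.0049, 0, 0, -1], [0.0009, -0.0049, 0, 0, -1], [0.0009, -0.0049, 0, 0, -1]]

```text
time_s: 10.2
eef_pos: [0.4775, -0.0322, 0.019]
eef_rot: [-0.0, 0.996, 0.093, -0.0]
wrist_force: [-0.3, 0.2, 0.6]
opening: -0.001
```

```bash
python3 see.py 5
```

```text
top 0.4 14 centre [ 0.5034 -0.0559] yaw 0.648 len 0.013 rack -0.142 0.0006
side 0.44 134 centre [ 0.4716 -0.0595] yaw 0.01 len 0.033 rack -0.1739 0.003
10.4 [ 0.4774 -0.032   0.0189] [ 0.1  0.1 -0.3]
```

View pics/side5.png

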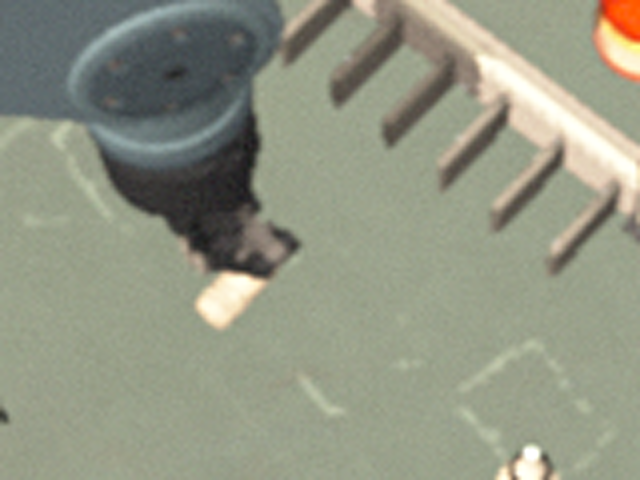

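View pics/top5.png

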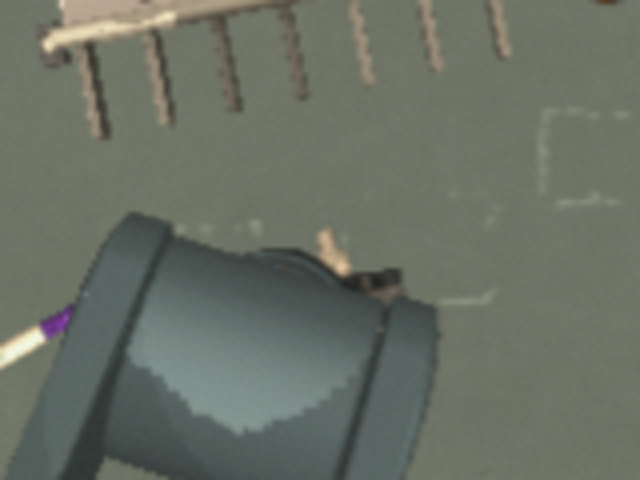

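Request:
servo_tool:
  plan:
    - [[0.0009, -0.0049, 0, 0, -1], [0.0009, -0.0049, 0, 0, -1], [0.0009, -0.0049, 0, 0, -1], [0.0007, -0.0039, 0, 0, -1], [0.0004, -0.002, 0, 0, -1], [0, 0, 0, 0, -1]]

```text
time_s: 11.0
eef_pos: [0.4814, -0.0528, 0.019]
eef_rot: [0.0, 0.996, 0.093, 0.0]
wrist_force: [-0.3, 0.2, 0.4]
opening: -0.002
```

Request:
servo_tool:
  plan:
    - [[-0.0009, 0.0049, 0, 0, -1], [-0.004, 0.02, 0, 0, -1], [0, 0, 0.045, 0, -1], [-0.03, 0.02, 0.045, 0, -1], [-0.045, 0.0, 0, 0, -1], [-0.045, 0, 0, 0, -1], [0, 0, 0, 0, -1]]

```text
time_s: 11.7
eef_pos: [0.3535, -0.0076, 0.101]
eef_rot: [-0.001, 0.996, 0.093, -0.003]
wrist_force: [-0.3, 0.2, 0.0]
opening: -0.003
```

```bash
python3 see.py 6
```

```text
top 0.65 244 centre [ 0.4892 -0.0773] yaw 0.2 len 0.062 rack -0.1599 -0.0177
side 0.77 225 centre [ 0.4878 -0.0748] yaw 0.266 len 0.06 rack -0.1608 -0.015
11.9 [ 0.3615 -0.0104  0.1036] [-0.5 -0.6  1. ]
```

View pics/top6.png

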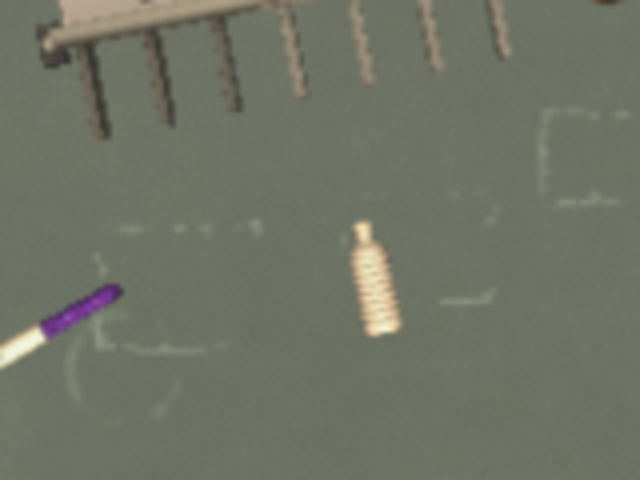

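View pics/side6.png

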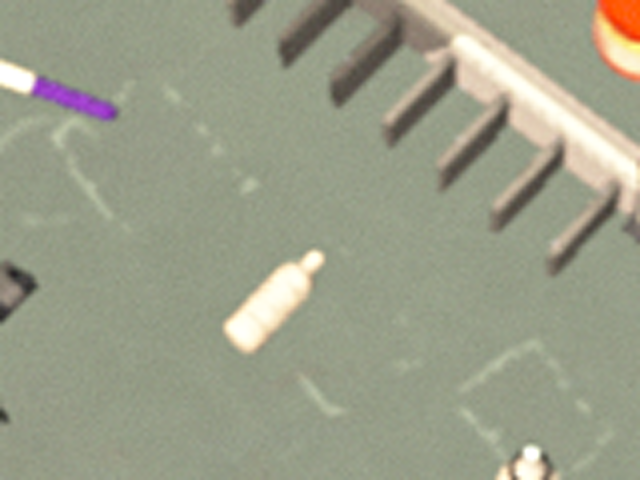

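Request:
servo_tool:
  plan:
    - [[0.025, -0.026, 0, 0, -1], [0.025, -0.026, 0, 0, -1], [0.026, -0.025, 0, 0, -1], [0, 0, 0, 0, -1], [0, 0, -0.04, 0, -1], [0, 0, -0.03, 0, -1], [0, 0, -0.0146, 0, -1], [0, 0, 0, 0, -1]]

```text
time_s: 12.7
eef_pos: [0.4349, -0.0861, 0.016]
eef_rot: [-0.001, 0.996, 0.093, -0.002]
wrist_force: [-0.6, 0.3, -0.3]
opening: -0.0
```

```bash
python3 see.py 7
```

```text
top 0.62 233 centre [ 0.4915 -0.0769] yaw 0.192 len 0.063 rack -0.1576 -0.0178
side 0.49 150 centre [ 0.4923 -0.0744] yaw 0.361 len 0.047 rack -0.1564 -0.0154
12.9 [ 0.4374 -0.0874  0.0193] [-1.2 -0.2  0.2]
```

View pics/side7.png

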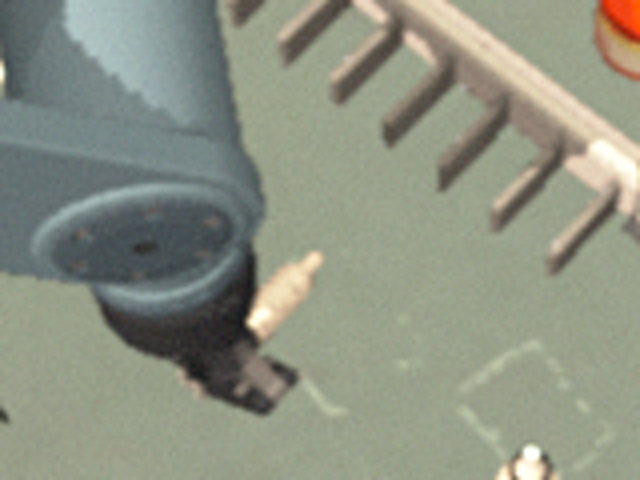

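Request:
servo_tool:
  plan:
    - [[0.0049, 0.0009, 0, 0, -1], [0.0049, 0.0009, 0, 0, -1], [0.0049, 0.0009, 0, 0, -1], [0.0049, 0.0009, 0, 0, -1], [0.0049, 0.0009, 0, 0, -1], [0.0049, 0.0009, 0, 0, -1], [0.0049, 0.0009, 0, 0, -1], [0.0049, 0.0009, 0, 0, -1]]

```text
time_s: 13.7
eef_pos: [0.4758, -0.0798, 0.0183]
eef_rot: [-0.0, 0.996, 0.093, -0.0]
wrist_force: [-0.7, 0.0, 0.6]
opening: 0.002
```

```bash
python3 see.py 8
```

```text
top 0.59 140 centre [ 0.5268 -0.0707] yaw 0.231 len 0.041 rack -0.1217 -0.0182
side 0.4 90 centre [ 0.5292 -0.0673] yaw 0.457 len 0.035 rack -0.1187 -0.0153
13.9 [ 0.4757 -0.0799  0.0184] [ 0.7  0.8 -0.2]
```

View pics/top8.png

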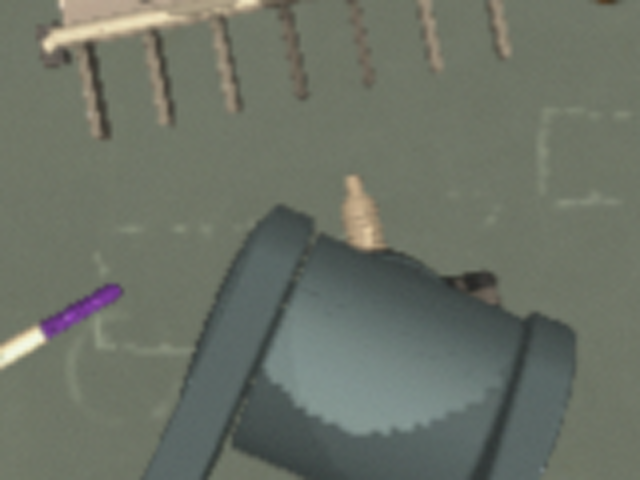

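Request:
servo_tool:
  plan:
    - [[0.0049, 0.0009, 0, 0, -1], [0.0049, 0.0009, 0, 0, -1], [0.0049, 0.0009, 0, 0, -1], [0.0049, 0.0009, 0, 0, -1], [0.0049, 0.0009, 0, 0, -1], [0.0049, 0.0009, 0, 0, -1], [0.0049, 0.0009, 0, 0, -1], [0, 0, 0, 0, -1]]

```text
time_s: 14.7
eef_pos: [0.5107, -0.0736, 0.0185]
eef_rot: [0.0, 0.996, 0.093, 0.0]
wrist_force: [1.2, -0.5, 0.1]
opening: -0.0
```

```bash
python3 see.py 9
```

```text
top 0.55 79 centre [ 0.5675 -0.0636] yaw 0.413 len 0.029 rack -0.0804 -0.0188
side 0.52 72 centre [ 0.5652 -0.0615] yaw 0.518 len 0.03 rack -0.0823 -0.0163
14.9 [ 0.5097 -0.0736  0.0183] [ 0.5  0.2 -0.2]
```

View pics/top9.png

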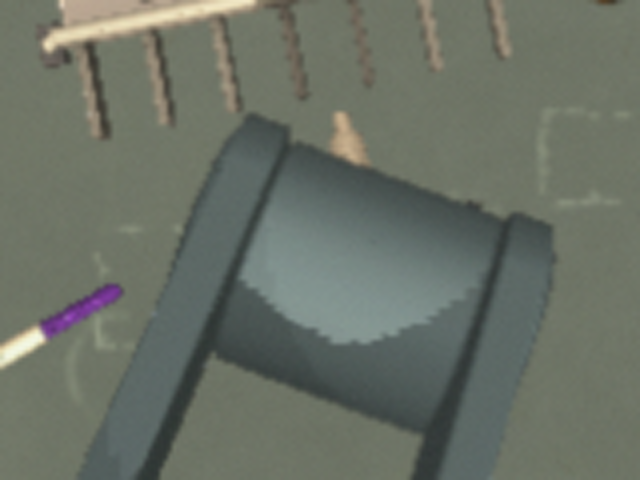

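View pics/side9.png

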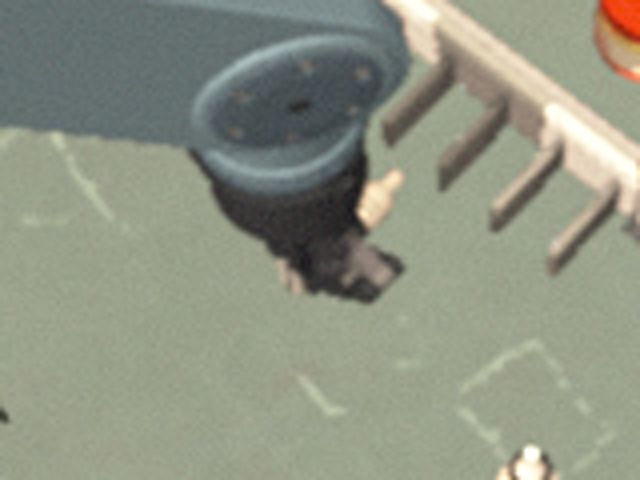

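Request:
servo_tool:
  plan:
    - [[0.0049, 0.0009, 0, 0, -1], [0.0049, 0.0009, 0, 0, -1], [0.0049, 0.0009, 0, 0, -1], [0.0049, 0.0009, 0, 0, -1], [0.0049, 0.0009, 0, 0, -1], [0, 0, 0, 0, -1]]

```text
time_s: 15.5
eef_pos: [0.5353, -0.0691, 0.0185]
eef_rot: [0.0, 0.996, 0.093, 0.0]
wrist_force: [0.8, 0.5, -0.4]
opening: 0.004
```

```bash
python3 see.py 10
```

```text
15.7 [ 0.5342 -0.0691  0.0183] [ 0.2 -0.6 -0.2]
```

View pics/top10.png

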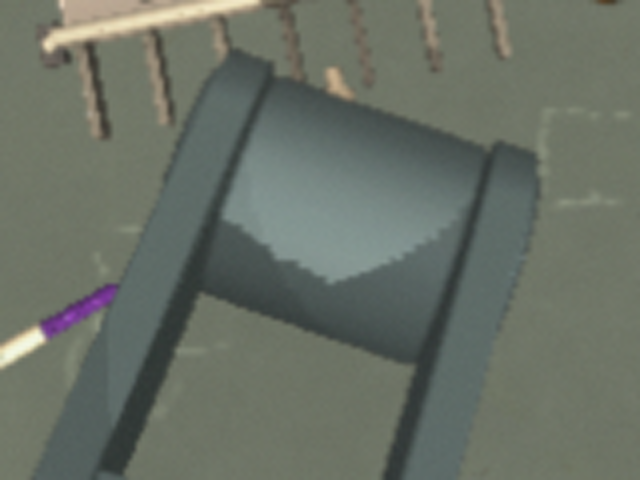

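View pics/side10.png

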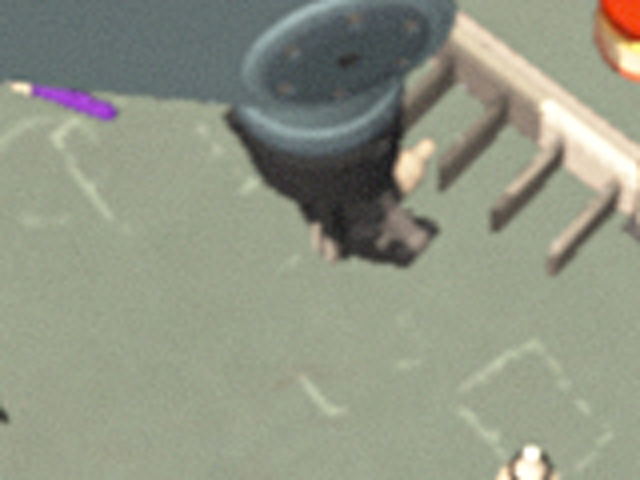

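The stem is entering the third gap near its centre (top crop 333,75, between the noses at 302 and 369). I'll carry on pushing.

Request:
servo_tool:
  plan:
    - [[0.0049, 0.0009, 0, 0, -1], [0.0049, 0.0009, 0, 0, -1], [0.0049, 0.0009, 0, 0, -1], [0.0049, 0.0009, 0, 0, -1], [0, 0, 0, 0, -1]]

```text
time_s: 16.2
eef_pos: [0.5549, -0.0655, 0.0186]
eef_rot: [0.0, 0.996, 0.093, 0.0]
wrist_force: [0.2, -0.3, -0.2]
opening: -0.001
```

Request:
servo_tool:
  plan:
    - [[0.0049, 0.0009, 0, 0, -1], [0.0049, 0.0009, 0, 0, -1], [0.0029, 0.0006, 0, 0, -1], [0, 0, 0, 0, -1]]

```text
time_s: 16.6
eef_pos: [0.5672, -0.0631, 0.0185]
eef_rot: [0.0, 0.996, 0.093, 0.0]
wrist_force: [0.4, 0.0, -0.5]
opening: -0.001
```

```bash
python3 see.py 11
```

```text
top 0.54 278 centre [ 0.651  -0.0282] yaw -1.39 len 0.254 rack 0.0082 0.0006
side 0.56 61 centre [ 0.6247 -0.0496] yaw 0.503 len 0.023 rack -0.0216 -0.0156
16.8 [ 0.5665 -0.0631  0.0184] [ 0.6  0.3 -0.2]
```

View pics/side11.png

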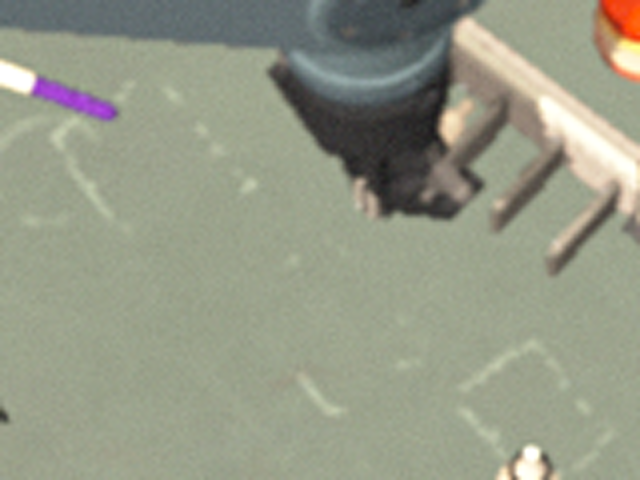

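Request:
servo_tool:
  plan:
    - [[0.002, 0.0004, 0, 0, -1], [0.002, 0.0004, 0, 0, -1], [0, 0, 0, 0, -1]]

```text
time_s: 17.1
eef_pos: [0.571, -0.0623, 0.0185]
eef_rot: [0.0, 0.996, 0.093, 0.0]
wrist_force: [-0.2, 0.6, -0.0]
opening: 0.002
```

Request:
servo_tool:
  plan:
    - [[0.001, 0.0002, 0, 0, -1], [0.001, 0.0002, 0, 0, -1], [0, 0, 0, 0, -1]]

```text
time_s: 17.4
eef_pos: [0.5728, -0.0619, 0.0184]
eef_rot: [0.0, 0.996, 0.093, 0.0]
wrist_force: [0.9, 0.2, 0.0]
opening: 0.002
```

Request:
servo_tool:
  plan:
    - [[0.001, 0.0002, 0, 0, -1], [0, 0, 0, 0, -1]]

```text
time_s: 17.6
eef_pos: [0.5738, -0.0617, 0.0184]
eef_rot: [0.0, 0.996, 0.093, 0.0]
wrist_force: [0.5, -0.0, 1.0]
opening: 0.003
```

Request:
servo_tool:
  plan:
    - [[0.001, 0.0002, 0, 0, -1], [0, 0, 0, 0, -1]]

```text
time_s: 17.8
eef_pos: [0.5748, -0.0615, 0.0184]
eef_rot: [0.0, 0.996, 0.093, 0.0]
wrist_force: [0.0, 0.2, -0.5]
opening: -0.001
```

Request:
servo_tool:
  plan:
    - [[0.001, 0.0002, 0, 0, -1], [0, 0, 0, 0, -1]]

```text
time_s: 18.0
eef_pos: [0.5754, -0.0613, 0.0183]
eef_rot: [-0.0, 0.996, 0.093, -0.0]
wrist_force: [-2.0, -1.1, 1.2]
opening: 0.0
```

Request:
servo_tool:
  plan:
    - [[0.001, 0.0002, 0, 0, -1], [0, 0, 0, 0, -1]]

```text
time_s: 18.2
eef_pos: [0.5755, -0.0612, 0.0183]
eef_rot: [-0.0, 0.996, 0.093, -0.001]
wrist_force: [-6.3, -1.3, 5.9]
opening: -0.003
```

The force came on at the depth where contact with the back plate was predicted, so I'm backing off straight and then checking.

Request:
servo_tool:
  plan:
    - [[-0.001, -0.0002, 0, 0, -1], [-0.0049, -0.0009, 0, 0, -1], [-0.03, -0.006, 0, 0, -1], [-0.04, -0.007, 0, 0, -1], [-0.03, 0, 0.04, 0, -1], [-0.04, 0, 0.04, 0, -1], [-0.04, 0, 0.04, 0, -1], [0, 0, 0, 0, -1]]

```text
time_s: 19.0
eef_pos: [0.4003, -0.0761, 0.1343]
eef_rot: [0.003, 0.996, 0.093, 0.004]
wrist_force: [0.7, -0.2, -0.5]
opening: -0.005
```

```bash
python3 see.py 12
python3 - <<'E'
from h import *
for n in ("top","side"):
    p=camera(n);cv2.imwrite(f"pics/{n}12f.png",p["img"])
E
```

```text
top 0.78 229 centre [ 0.6167 -0.0554] yaw 0.177 len 0.062 rack -0.0306 -0.0198
side 0.53 215 centre [ 0.6129 -0.0511] yaw 0.214 len 0.063 rack -0.0335 -0.0148
19.2 [ 0.4002 -0.0752  0.1284] [-0.3 -0.1  0.5]
```

View pics/side12.png

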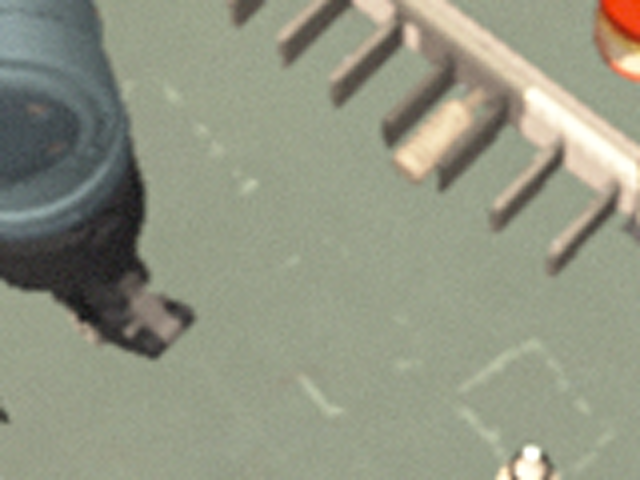

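View pics/top12f.png

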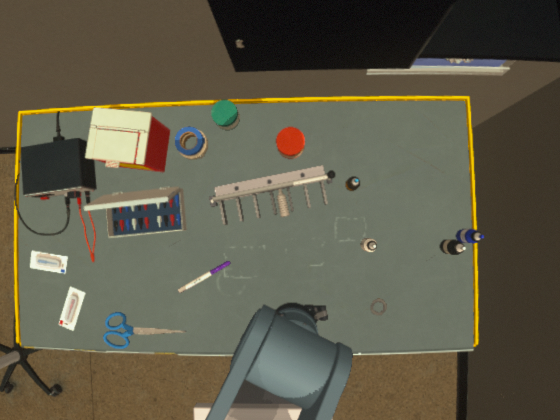

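The grip is home in the third gap from the post (top picture, about (202,284)) at rack x about -31 mm, y about -19 mm. The other things haven't moved and the arm is clear.

```bash
python3 -c "
from bench import *
print(hand_in())"
```

```text
the job is handed in; nothing more can be done
None
```

The machine grip is home in the third gap from the post, and I handed the job in after about 19 s of robot time. The hand-in gives no verdict, so this rests on my own checks.

- **Rail:** The ball-topped post is at the right end, so I counted from there. I set the shut fingertips on the rail over gap 1 and slid them through gap 2. I stopped at gap 3, at about rack y −19 mm. Readings at the stops along the rail showed 5–7 N upward force.
- **Grip:** I pushed it sideways onto the line of the third gap, then lengthwise until the force rose to about 6 N. That happened within 1 mm of the depth I expected for the back plate. Then I backed straight off.
- **Last checks:** The two cameras differ by a few millimetres, and both are inside the limits:

| Camera | Grip centre in rack frame (x, y) | Yaw | Rack yaw |
|---|---|---|---|
| Top | −30.6 mm, −19.8 mm | 0.177 rad | 0.186 rad |
| Side | −33.5 mm, −14.8 mm | 0.214 rad | 0.186 rad |

The jar, ink bottles and marker look unmoved in the last top picture; I did not measure their positions again. The arm is clear of everything. No check failed.

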